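Sort measured housings into the sprung pass and reject nests

ROBOT

A 6-joint arm with a two-finger parallel gripper is mounted at the origin on the work surface. World frame = base frame: x ahead of the robot, y to its left, z up, the work surface at z = 0. Lengths are in mm, angles in degrees, forces in N, time in s.
With the tool pointing down it reaches from about 425 to 1125 mm from the base axis. Payload 14.9 kg.
Tool frame: the origin (TCP) lies midway between the tips of the shut fingers; the grasp point (between the pads) lies 19 mm behind it; z points along the fingers, y is the line along which they close (so a half turn about z gives the same grasp; the last joint's range is limited). The gripper opens to 91 mm and grips with 3 to 60 N. Pads are 32 mm wide; open, the fingers measure 118 mm over their backs; the gripper's body (76 mm by 178 mm) begins 60 mm behind the grasp point.
Start: joints at [69.769, 21.709, 99.362, -0, 58.929, -1.908], TCP at [220.071, 664.52, 213.932] pointing down, gripper open.
Joint ranges: [-158.91, 158.91], [-42.39, 125.64], [0.06, 152.35], [-60.88, 240.88], [17.5, 164.5], [-176.32, 176.32]. Speed limits (degrees/s): [108.29, 108.29, 136.94, 180, 180, 180].

INTERFACE

Orientations are given as [roll, pitch, yaw] about the fixed x, y, z axes, in that order (R = Rz(yaw) Ry(pitch) Rx(roll)).
In Python, from station import get_state, grab_frame, calibration, job_done gives the robot as it stands.
- The arm moves only by the shell command python3 -m pendant 'ROWS' [OPENING] [FORCE]. ROWS is JSON, a list of rows, each a list of 6 numbers: the shift along the tool's x, y, z in cm, then the turn, a rotation vector about the tool's x, y, z in rad. A call has 1 to 10 rows; each row shifts and turns the commanded pose from where the row before left it, along the tool's axes as they then stand; what a row does not reach is not made up. A row lasts 1/8 s, in which the tool goes at most 62.5 mm and 10.7 degrees, less where a joint would pass 70% of its speed; a pose out of reach is approached as far as the arm can. A call is refused whole if a number of a shift passes 6.25 or a number of a turn 0.188, either way. A call with a gripper value outside its range is refused whole. OPENING is the opening, from 0 (shut) to 1 (fully open), set as the call begins (- or left out, the last holds). The fingers move at their own pace and stop on an object; FORCE is the grip in N (left out, the last holds). Time passes only in rows, so rows that do not move let the fingers close. It gives the time, the measured TCP pose, the force, the opening and the grip force at its end, in the units of the state.
- get_state(): the state, without advancing time (a new reading comes with each control period).
- grab_frame(name): name is "side" or "top" or "wrist"; returns (picture, depth): 420x560x3 uint8, blue, green, red; 420x560 float32, mm along the optical axis (not along the pixel's ray), 0 where there is no reading.
- calibration(name): a dict with "fov_y" (degrees; the focal length in pixels is half the picture's height over the tangent of half this angle, whatever the lens; pixels are square), "cx", "cy" (the principal point, pixels), "R" (3x3) and "t" (3): a world point X has camera coordinates R X + t. Camera axes: x right, y down, z forward; pixel columns grow to the right and rows downward; lengths in mm; the calibration is good to about 2 mm. A picture is of the moment at which its call begins: read the wrist's pose just before it. calibration takes no time and is no camera call; for the wrist camera it gives the pose at the moment of the call.
- job_done(): hands the job in; it is judged then, once.
The state is a dict: "t": time; "joint_positions": joint angles; "dq": joint speeds; "tau": joint torques, N m; "tcp_pos": TCP position; "orientation": TCP orientation; "wrist_force": force on the tool from outside, world axes, zero at the start; "moment": the same for the moment, N m; "gripper_width": finger opening in mm; "finger_force": force on a finger pad.
Only numpy, scipy, OpenCV 4.12 (cv2) and the standard library are available. Lean on these libraries where they do the work, as an engineer would, in place of code of your own. Each camera call takes 0.05 s, during which the arm holds its last target. There are 200 camera calls.

TASK

Sort the two tagged sensor housings from the granite plate: the one with the round tag goes into the nest of the stand with the round plate on its back (pass), the one with the long bar tag into the nest of the stand with the bar-shaped plate (reject). Push each housing's end up against the nest's sprung jaw without forcing it, then lay it down flush on the nest floor between jaw and stop and let go. The housing without a tag is not measured yet: leave it, and everything else on the bench, where it is.

Things in the scene. Friction and masses are not known exactly. Their poses are not given: they have to be found in the camera images.
- housing_round: Passed housing: die-cast sensor housing, a plain block 80 x 44 x 36 mm (x, y, z), 0.14 to 0.28 kg, aluminium with a dark lid, with a flat round white tag, 34 mm across and 2 mm thick, in the middle of its lid. Origin at the centre of its underside, x along its length, z up.
- housing_bar: Rejected housing: die-cast sensor housing, a plain block 80 x 44 x 36 mm (x, y, z), 0.14 to 0.28 kg, aluminium with a dark lid, with a flat bar-shaped white tag, 60 x 13 mm and 2 mm thick, lengthwise on its lid. Origin at the centre of its underside, x along its length, z up.
- housing_plain: Housing not yet measured: die-cast sensor housing, a plain block 80 x 44 x 36 mm (x, y, z), 0.14 to 0.28 kg, aluminium with a dark lid, no tag. Origin as the others. Not to be moved.
- granite: Dark granite surface plate 250 x 400 x 50 mm (x, y, z) lying on the bench; the three housings lie side by side on its top, 50 mm above the bench. Origin at the centre of its underside. Heavy.
- pass_stand: The pass stand: steel base 200 x 100 mm, fixed to the bench, carrying a plate that slopes at 30 degrees and faces the robot. Origin: underside of the base, below the middle of the slope; x the way the slope rises (away from the robot within 15 degrees), z up. Nothing on it is higher than 150 mm.
- pass_mark (a point): Centre of the stand's mark, level behind the top of the slope, 122 mm up: a round white plate, 40 mm across: the pass stand, for the housing with the round tag.
- pass_plate: Sloping plate of the pass stand, 190 x 90 mm. Origin: middle of its upper face, 70 mm above the bench; x up the slope, y across, z square out. On it a sprung nest (floor at z = 6 mm), hand-set and clamped along x anywhere within +-13 mm of mid; this is not in the pose: see or feel it. Home: housing's length along x, its origin at y = 0, z = 6 and x = -6 (nest at mid, mm).
- pass_upper (a point): Middle of the upper edge of the pass plate (its x = 95 mm). Below it sits the nest's jaw, 40 mm wide, z = 8 to 39 mm, face at rest at x = 28 (nest at mid), 74 mm from the stop: the 80 mm housing must push it back. It gives up the slope only, 12 mm, against 4 N at first and 0.4 N per mm more, then is solid; home leaves it 6 mm back. Spring block behind it, to z = 38.
- pass_lower (a point): Middle of the lower edge of the pass plate (its x = -95 mm). The nest's stop bar has its inner face at x = -46 mm (nest at mid), top at z = 16, 10 above the floor; two ears as high run 18 mm up the slope from it at y = +-25 to 32; sides above them are open for fingers. A housing clears bar and ears held 4 mm above them, and drops in when the jaw is 7 to 11 mm back.
- reject_stand: The reject stand: steel base 200 x 100 mm, fixed to the bench, carrying a plate that slopes at 30 degrees and faces the robot. Origin: underside of the base, below the middle of the slope; x the way the slope rises (away from the robot within 15 degrees), z up. Nothing on it is higher than 150 mm.
- reject_mark (a point): Centre of the stand's mark, level behind the top of the slope, 122 mm up: a bar-shaped white plate, 17 x 76 mm (x, y): the reject stand, for the housing with the bar tag.
- reject_plate: Sloping plate of the reject stand, 190 x 90 mm. Origin: middle of its upper face, 70 mm above the bench; x up the slope, y across, z square out. On it a sprung nest (floor at z = 6 mm), hand-set and clamped along x anywhere within +-13 mm of mid; this is not in the pose: see or feel it. Home: housing's length along x, its origin at y = 0, z = 6 and x = -6 (nest at mid, mm).
- reject_upper (a point): Middle of the upper edge of the reject plate (its x = 95 mm). Below it sits the nest's jaw, 40 mm wide, z = 8 to 39 mm, face at rest at x = 28 (nest at mid), 74 mm from the stop: the 80 mm housing must push it back. It gives up the slope only, 12 mm, against 4 N at first and 0.4 N per mm more, then is solid; home leaves it 6 mm back. Spring block behind it, to z = 38.
- reject_lower (a point): Middle of the lower edge of the reject plate (its x = -95 mm). The nest's stop bar has its inner face at x = -46 mm (nest at mid), top at z = 16, 10 above the floor; two ears as high run 18 mm up the slope from it at y = +-25 to 32; sides above them are open for fingers. A housing clears bar and ears held 4 mm above them, and drops in when the jaw is 7 to 11 mm back.
- ring_gauge: Steel ring gauge, 42 mm across, 18 mm high, on the granite's far edge. Origin at the centre of its underside. Leave alone.
- angle_block: Small steel angle block, 30 x 60 mm, 40 mm high, on the granite's far edge. Origin at the centre of its underside. Leave alone.
- caliper: Digital caliper, 235 mm long, lying on the bench beyond the granite; origin under the middle of its beam. Leave alone.
- mug: White mug, 82 mm across, 95 mm high, on the far part of the bench. Origin at the centre of its underside. Leave alone.
- wipe_bottle: Clear bottle of cleaning fluid, 50 mm across, 120 mm high, on the bench to the right of the stands. Origin at the centre of its underside. Leave alone.
- loupe: Black loupe, 42 mm across, 36 mm high, on the bench nearer the robot than the stands. Origin at the centre of its underside. Leave alone.
- screwdriver: Screwdriver, 170 mm long, lying on the bench beyond the stands. Leave alone.
Mind the look-alikes: they are no part of the job. Leave any orange or yellow look-alike of the housing_bar alone. Leave any blue look-alike of the housing_round alone.

How it is judged (in metres and radians):
At the end, for the whole second after the job is handed in: Round tag in the pass nest, bar tag in the reject nest, each released and at rest: flush on the floor (height 2.5 mm), in the nest's middle (6 mm across), lid parallel to the slope (3 deg), length along it (8 deg, either way). Untagged housing within 20 mm of its start (z of housing_round in the frame of pass_plate between 0.0035 and 0.0085 m and x of housing_round in the frame of pass_plate between -0.023 and 0.011 m and y of housing_round in the frame of pass_plate between -0.006 and 0.006 m and angle between the z axis of housing_round and the z axis of pass_plate, either way round below 0.05 rad and angle between the x axis of housing_round and the x axis of pass_plate, either way round below 0.15 rad and linear speed of each of housing_round, housing_bar below 0.01 m/s and z of housing_bar in the frame of reject_plate between 0.0035 and 0.0085 m and x of housing_bar in the frame of reject_plate between -0.023 and 0.011 m and y of housing_bar in the frame of reject_plate between -0.006 and 0.006 m and angle between the z axis of housing_bar and the z axis of reject_plate, either way round below 0.05 rad and angle between the x axis of housing_bar and the x axis of reject_plate, either way round below 0.15 rad and distance of housing_plain from where it was at the start of the episode below 0.02 m); the robot touches nothing.
It fails at once if a tagged housing is forced against a stand (more than 60 N) (contact force between any of housing_round, housing_bar and pass_stand above 60 N or contact force between any of housing_round, housing_bar and reject_stand above 60 N).
It fails at once if the untagged housing or another bystander is moved by more than 30 mm (the untagged housing 20 mm) (distance of housing_plain from where it was at the start of the episode above 0.02 m or distance of any of ring_gauge, angle_block, caliper, mug, wipe_bottle, loupe, screwdriver from where it was at the start of the episode above 0.03 m).
It also fails if it takes over 67 s, if anything falls off the work surface, if the arm or the gripper's body presses on something with over 40 N, if the wrist force passes 120 N, or if a joint passes its speed limit or range.

## Working session

There is one attempt and no reset: what is moved stays moved. The work goes in short steps, Python scripts to look and compute and a shell command to move; the robot and the scene stay as the last step left them, time stands still between calls to the robot, and variables do not carry over. Pictures are saved under pics/ and viewed, at most 10 in all, crops included, and the job is handed in when it is done.

```bash
mkdir -p pics; ls
cat > h.py <<'E'
import numpy as np, cv2
from station import *
from scipy.spatial.transform import Rotation as Ro
def K(c):
    f=210/np.tan(np.radians(c["fov_y"])/2); return f,c["cx"],c["cy"]
def cloud(name):
    c=calibration(name); im,d=grab_frame(name); f,cx,cy=K(c)
    v,u=np.mgrid[:d.shape[0],:d.shape[1]]
    P=np.stack([(u-cx)/f*d,(v-cy)/f*d,d],-1)
    W=(P-np.array(c["t"]))@np.array(c["R"])
    W[d==0]=np.nan
    return im,d,W,c
E
python3 - <<'E'
from h import *
for n in("top","side"):
    im,d,W,c=cloud(n); cv2.imwrite(f"pics/{n}0.png",im); np.savez(f"{n}0.npz",im=im,d=d,W=W)
    print(n,c["fov_y"],c["cx"],c["cy"],-np.array(c["R"]).T@np.array(c["t"]),(d>0).mean())
print(get_state())
E
```

```text
pics
top 49.56699002447221 273.810354641699 213.09382975005204 [ 457.78268095   12.11871377 1388.63940027] 0.9960204081632653
side 49.61158758865801 275.58573311083796 217.7314062345627 [ 283.57836398 -693.75617182  968.76886073] 0.9960246598639456
{'t': 0.1, 'joint_positions': array([ 6.97690221e+01,  2.17378461e+01,  9.93940783e+01, -6.96885782e-04,
        5.89293190e+01, -1.90681682e+00]), 'dq': array([ 0.00963687, -0.01700492, -0.09660878,  0.10755359,  0.02931942,
       -0.13657784]), 'tau': array([ 1.89938401e-03, -7.65028095e+01, -4.35296202e+01,  6.52651233e-02,
        3.97992181e-02, -2.57143631e-05]), 'tcp_pos': array([219.93730298, 664.14702519, 213.3096529 ]), 'orientation': array([-1.79938771e+02, -1.44162833e-03,  1.61676198e+02]), 'wrist_force': array([0.33126478, 0.17639028, 0.25584458]), 'moment': array([-0.03838246, -0.01644707,  0.02322161]), 'finger_force': 0.0, 'gripper_width': 91.18531178795483}
```

View pics/top0.png

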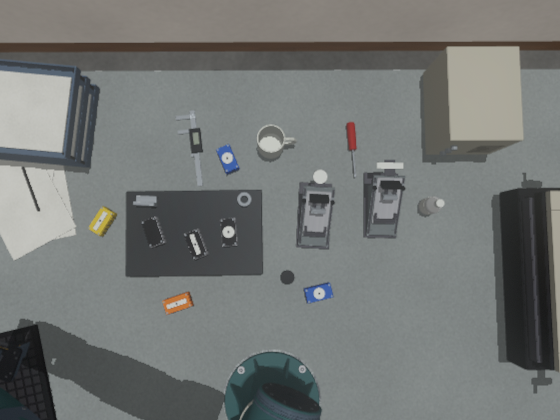

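View pics/side0.png

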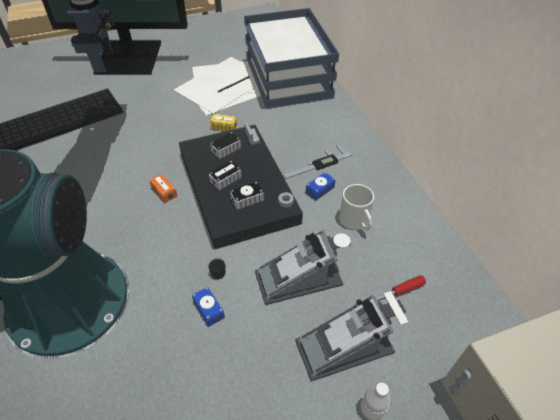

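The top view shows tagged housings at bar (195,244) and round (228,232), with the untagged one at (152,232). The pass stand is at (317,215) with its round mark at (320,177), and the reject stand is at (385,205) with its bar mark at (390,166). Orange (178,303), yellow (102,221) and blue (319,293), (228,159) are look-alikes. Next I measure from both views and confirm with a crop.

```bash
cat > m.py <<'E'
from h import *
for n in("top","side"):
    z=np.load(f"{n}0.npz"); W=z["W"];im=z["im"]
    Z=W[...,2]; X=W[...,0];Y=W[...,1]
    g=(abs(Z-50)<5)&(X>250)&(X<800)&(Y>-50)&(Y<600)
    print(n,"granite z",np.median(Z[g]),np.percentile(X[g],[1,99]),np.percentile(Y[g],[1,99]))
    m=((Z>76)&(Z<100)&(X>400)&(X<620)&(Y>80)&(Y<480)).astype(np.uint8)
    k,l,s,cen=cv2.connectedComponentsWithStats(m)
    for i in range(1,k):
        if s[i,4]<60: continue
        P=W[l==i]; r=cv2.minAreaRect(P[:,:2].astype(np.float32))
        gray=im[l==i].min(1); wh=gray>150
        print(" blob px",cen[i].round(),"n",s[i,4],"z",np.median(P[:,2]).round(1),"rect",np.round(r[0],1),np.round(r[1],1),round(r[2],1),"white n",wh.sum(), "tag c",P[wh].mean(0).round(1) if wh.sum() else '')
    m=((Z>112)&(Z<132)&(im.min(2)>150)&(X>350)&(X<900)&(Y<100)&(Y>-450)).astype(np.uint8)
    k,l,s,cen=cv2.connectedComponentsWithStats(m)
    for i in range(1,k):
        if s[i,4]<30: continue
        P=W[l==i]; r=cv2.minAreaRect(P[:,:2].astype(np.float32))
        print(" mark px",cen[i].round(),s[i,4],np.median(P,0).round(1),np.round(r[0],1),np.round(r[1],1),round(r[2],1))
im=np.load("top0.npz")["im"]
a=cv2.resize(im[190:270,130:260],None,fx=6,fy=6,interpolation=3)
b=cv2.resize(im[150:260,285:415],None,fx=6,fy=6,interpolation=3)
cv2.imwrite("pics/crop.png",cv2.resize(np.vstack([a,b]),None,fx=.52,fy=.52,interpolation=3))
E
python3 m.py
```

```text
top granite z 50.639240953789525 [373.08607041 619.00538975] [ 29.61036146 423.38102063]
 blob px [143. 204.] n 84 z 91.1 rect [579.4 365. ] [59.6  9.3] 89.6 white n 5 tag c [581.3 363.4  90.1]
 blob px [152. 232.] n 433 z 86.8 rect [498.6 339.5] [80.7 43.8] 17.2 white n 0 tag c 
 blob px [228. 232.] n 425 z 86.8 rect [495.5 123.4] [79.4 43.8] 4.8 white n 105 tag c [496.8 122.8  88.5]
 blob px [195. 244.] n 429 z 86.7 rect [462.1 217.7] [79.7 44.5] 20.6 white n 88 tag c [462.1 217.9  88.8]
 mark px [389. 165.] 162 [ 678.3 -335.1  122. ] [ 678.8 -336.3] [71.8 19.4] 88.4
 mark px [320. 176.] 150 [ 648.8 -137.7  122.5] [ 647.9 -137.9] [37.2 37.1] 85.9
side granite z 50.991303172686116 [372.52469201 756.83267273] [ -2.19445208 418.20069572]
 blob px [248. 130.] n 69 z 89.2 rect [579.6 363. ] [66.3 11.1] 88.2 white n 33 tag c [580.4 362.9  90.6]
 blob px [224. 142.] n 329 z 86.2 rect [498.3 335.2] [80.4 48.3] 19.1 white n 0 tag c 
 blob px [224. 172.] n 384 z 86.8 rect [462.5 213.1] [79.5 45.7] 22.2 white n 79 tag c [462.1 212.6  88.9]
 blob px [246. 192.] n 416 z 86.9 rect [496.3 118. ] [81.4 46.7] 1.7 white n 92 tag c [496.3 118.3  89.2]
 mark px [341. 240.] 182 [ 647.6 -141.3  122.9] [ 647.6 -140.5] [39.3 37. ] 79.8
 mark px [324. 248.] 69 [ 602.7 -147.8  116.5] [ 603.2 -139.2] [72.2 15.4] 77.5
 mark px [396. 307.] 279 [ 677.8 -341.3  122.7] [ 678.3 -339.4] [76.3 19.2] 88.7
 mark px [380. 317.] 108 [ 638.8 -351.5  119.4] [ 635.1 -338.8] [68.7 17.9] 85.6
```

View pics/crop.png

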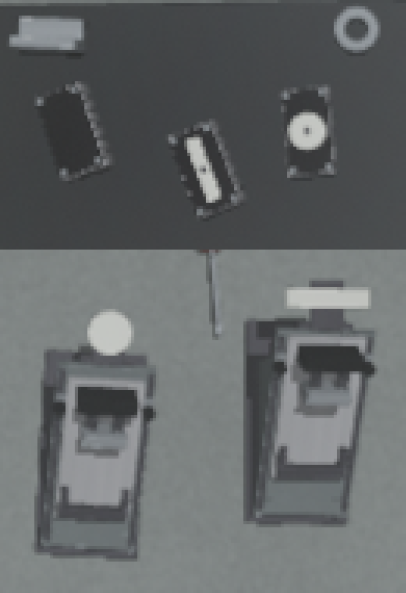

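Crop confirms it: bar tag at (203,168) and round tag at (307,131) in the crop, plain one at (75,132). The pass stand is on the left with the round mark, the reject stand on the right with the bar mark. Moving to hover over the round-tag housing.

```bash
cat >> h.py <<'E'
def go(p,R):
    s=get_state(); R0=Ro.from_euler("xyz",s["orientation"],degrees=True)
    if not isinstance(R,Ro): R=Ro.from_euler("xyz",R,degrees=True)
    d=R0.inv().apply(np.array(p)-s["tcp_pos"])/10; w=(R0.inv()*R).as_rotvec()
    print("t",round(s["t"],2),"shift cm (cur tool)",d.round(3),"|",np.linalg.norm(d).round(2),"rotvec",w.round(4),"shift in end tool",(R.inv().apply(np.array(p)-s["tcp_pos"])/10).round(3))
def platepose(o,yaw): # plate frame
    return Ro.from_euler("xyz",[0,-30,yaw],degrees=True)
def toolR(o,yaw): # tool x down slope, z into plate
    return platepose(o,yaw)*Ro.from_euler("xyz",[180,0,180],degrees=True)
E
python3 -c "
from h import *
go([496,121,260],[180,0,184.8])
c=calibration('wrist');s=get_state();R=Ro.from_euler('xyz',s['orientation'],degrees=True)
C=-np.array(c['R']).T@np.array(c['t']);print('cam in tool',R.inv().apply(C-s['tcp_pos']),(np.array(c['R'])@R.as_matrix()).round(2),c['fov_y'])
"
```

```text
t 0.1 shift cm (cur tool) [-43.282 -42.887  -4.624] | 61.11 rotvec [-1.000e-03 -2.000e-04 -4.036e-01] shift in end tool [-22.965 -56.434  -4.669]
cam in tool [  72.96547912    0.73189706 -170.84745118] [[ 0.    1.    0.  ]
 [-0.97  0.   -0.26]
 [-0.26 -0.    0.97]] 71.0610325317769
```

```bash
python3 -m pendant '[[-3.9,-3.9,-0.4,0,0,0],[-3.9,-3.9,-0.4,0,0,0],[-3.9,-3.9,-0.4,0,0,0],[-3.9,-3.9,-0.4,0,0,0],[-3.9,-3.9,-0.4,0,0,0],[-3.9,-3.9,-0.4,0,0,0],[-3.9,-3.9,-0.4,0,0,0],[-3.9,-3.9,-0.4,0,0,0],[-3.9,-3.9,-0.4,0,0,0],[-3.9,-3.9,-0.4,0,0,0]]' && python3 -m pendant '[[-4.2,-3.9,-0.4,0,0,0],[0,0,0,0,0,-0.135],[0,0,0,0,0,-0.135],[0,0,0,0,0,-0.134],[0,0,0,0,0,0]]'
cat > wm.py <<'E'
from h import *
import sys
im,d,W,c=cloud("wrist"); X,Y,Z=np.moveaxis(W,-1,0)
m=((Z>76)&(Z<100)&(X>400)&(X<560)&(Y>60)&(Y<480)).astype(np.uint8)
k,l,s,cen=cv2.connectedComponentsWithStats(m)
for i in range(1,k):
    if s[i,4]<300: continue
    P=W[l==i]; r=cv2.minAreaRect(P[:,:2].astype(np.float32))
    wh=im[l==i].min(1)>140
    print(cen[i].round(),s[i,4],"z",np.median(P[:,2]).round(1),np.round(r[0],1),np.round(r[1],1),round(r[2],1),"tag",P[wh].mean(0).round(1) if wh.sum()>20 else '')
print("granite",np.median(Z[(abs(Z-50)<6)]))
cv2.imwrite(sys.argv[1],im)
E
python3 wm.py pics/w1.png
```

```text
t: 1.35
tcp_pos: [468.1, 170.0, 254.1]
orientation: [180.0, 0.0, 161.7]
wrist_force: [1.0, 1.0, -0.2]
gripper_width: 91.3
finger_force: 0.0
t: 1.98
tcp_pos: [495.2, 121.4, 257.8]
orientation: [-180.0, -0.0, -175.2]
wrist_force: [-0.0, 0.8, -0.1]
gripper_width: 91.4
finger_force: 0.0
[359. 166.] 2513 z 86.1 [462.9 213.8] [79.5 42.9] 20.9 tag [462.2 212.   86.1]
[277. 188.] 2342 z 86.3 [496.3 119.4] [78.5 43.5] 5.4 tag [497.7 120.3  87. ]
[454. 204.] 2446 z 85.6 [499. 336.] [79.4 43.8] 18.9 tag [492.8 322.3  80.9]
granite 49.903553199076285
```

Wrist, top and side agree: the round-tag housing is at (496,120), top at 86, yaw 5°. Descend and grip.

```bash
python3 -m pendant '[[-0.1,0.1,4,0,0,0],[0,0,4,0,0,0],[0,0,4,0,0,0],[0,0,4,0,0,0],[0,0,2,0,0,0],[0,0,1.9,0,0,0],[0,0,0,0,0,0]]' 1 40 && python3 -m pendant '[[0,0,0,0,0,0],[0,0,0,0,0,0],[0,0,0,0,0,0],[0,0,0,0,0,0],[0,0,0,0,0,0],[0,0,0,0,0,0]]' 0 40
```

```text
t: 2.9
tcp_pos: [495.3, 122.4, 57.9]
orientation: [-180.0, -0.1, -175.3]
wrist_force: [-0.3, -0.1, -0.0]
gripper_width: 91.3
finger_force: 0.0
t: 3.65
tcp_pos: [496.3, 122.5, 59.1]
orientation: [-180.0, 0.0, -175.2]
wrist_force: [-0.6, -1.8, 4.9]
gripper_width: 43.6
finger_force: 40.0
```

```bash
python3 -m pendant '[[0,0,-1,0,0,0],[0,0,-4,0,0,0],[0,0,-5,0,0,0],[0,0,-5,0,0,0],[0,0,-4,0,0,0],[0,0,0,0,0,0]]'
cat > st.py <<'E'
from h import *
def fit(W,mark,yaw=-7,verbose=1,tol=2.5):
    P=W.reshape(-1,3); P=P[~np.isnan(P).any(1)]
    o=np.array([mark[0]-100*np.cos(np.radians(yaw)),mark[1]-100*np.sin(np.radians(yaw)),70.])
    for it in range(6):
        A=platepose(o,yaw); Q=A.inv().apply(P-o)
        m=(abs(Q[:,2])<tol)&(abs(Q[:,0])<125)&(abs(Q[:,1])<70)&(P[:,2]>16)
        q=Q[m]
        # robust extents: drop isolated points
        g=np.zeros((125,70),np.uint8); ij=((q[:,:2]+[125,70])/2).astype(int); np.add.at(g,(ij[:,0].clip(0,124),ij[:,1].clip(0,69)),1)
        gg=cv2.morphologyEx((g>0).astype(np.uint8),cv2.MORPH_CLOSE,np.ones((5,5)))
        k,l,s,c=cv2.connectedComponentsWithStats(gg); b=1+np.argmax(s[1:,4])
        keep=l[ij[:,0].clip(0,124),ij[:,1].clip(0,69)]==b; q=q[keep]
        r=cv2.minAreaRect(q[:,:2].astype(np.float32)); a=r[2]; sz=r[1]
        if sz[0]<sz[1]: a-=90; sz=sz[::-1]
        if a>45:a-=90
        if a<-45:a+=90
        yaw+=a*.9; cx,cy=r[0]
        c3=A.apply([cx,cy,0]); o=o+c3; o[2]=70
    r3=np.linalg.svd(q-q.mean(0))[2][2] if len(q)<4000 else None
    if verbose: print("o",o.round(1),"yaw",round(yaw,2),"size",np.round(sz,1),"n",len(q),"zoff",np.median(q[:,2]).round(2))
    return o,yaw
if __name__=="__main__":
    for n in("top","side"):
        W=np.load(f"{n}0.npz")["W"]
        for mk in([648,-139.5],[678,-338]):
            print(n,mk); fit(W,mk)
E
python3 st.py
```

```text
t: 4.4
tcp_pos: [497.5, 122.9, 252.2]
orientation: [180.0, 0.3, -175.2]
wrist_force: [-0.9, -0.4, -3.1]
gripper_width: 43.7
finger_force: 40.0
top [648, -139.5]Traceback (most recent call last):
  File "st.py", line 27, in <module>
    print(n,mk); fit(W,mk)
                 ~~~^^^^^^
  File "st.py", line 12, in fit
    k,l,s,c=cv2.connectedComponentsWithStats(gg); b=1+np.argmax(s[1:,4])
                                                      ~~~~~~~~~^^^^^^^^^
    return _wrapfunc(a, 'argmax', axis=axis, out=out, **kwds)
    return bound(*args, **kwds)
ValueError: attempt to get argmax of an empty sequence
```

```bash
cat > st2.py <<'E'
from h import *
for n in("top","side"):
    W=np.load(f"{n}0.npz")["W"]; P=W.reshape(-1,3); P=P[~np.isnan(P).any(1)]
    for mk,yaw in(([648,-139.5],-6),([678,-338],-6)):
        o=np.array([mk[0]-100*np.cos(np.radians(yaw)),mk[1]-100*np.sin(np.radians(yaw)),70.])
        Q=platepose(o,yaw).inv().apply(P-o)
        m=(abs(Q[:,0])<130)&(abs(Q[:,1])<60)&(P[:,2]>18)
        h,e=np.histogram(Q[m,2],np.arange(-30,42,2)); print(n,mk,dict(zip(e[:-1].astype(int).tolist(),h.tolist())))
        z0=e[np.argmax(h)]+1
        k=m&(abs(Q[:,2]-z0)<3.5); q=Q[k]
        cf=np.linalg.lstsq(np.c_[q[:,:2],np.ones(len(q))],q[:,2],rcond=None)[0]; print("  plane",cf.round(3),"x",np.percentile(q[:,0],[1,5,95,99]).round(),"y",np.percentile(q[:,1],[1,5,95,99]).round())
E
python3 st2.py
python3 -c "
from h import *
import numpy as np
go([470,-75,300],[180,0,174])"
```

```text
top [648, -139.5] {-30: 0, -28: 0, -26: 0, -24: 0, -22: 0, -20: 0, -18: 3, -16: 3, -14: 9, -12: 11, -10: 16, -8: 16, -6: 17, -4: 25, -2: 24, 0: 43, 2: 103, 4: 195, 6: 249, 8: 220, 10: 230, 12: 213, 14: 148, 16: 77, 18: 37, 20: 52, 22: 53, 24: 33, 26: 17, 28: 11, 30: 11, 32: 9, 34: 6, 36: 16, 38: 26}
  plane [0.000e+00 6.000e-03 7.204e+00] x [-104.  -99.   88.   98.] y [-48. -45.  41.  44.]
top [678, -338] {-30: 5, -28: 2, -26: 1, -24: 0, -22: 1, -20: 3, -18: 7, -16: 5, -14: 10, -12: 14, -10: 23, -8: 28, -6: 29, -4: 46, -2: 44, 0: 62, 2: 115, 4: 197, 6: 225, 8: 216, 10: 210, 12: 227, 14: 146, 16: 66, 18: 38, 20: 72, 22: 46, 24: 30, 26: 15, 28: 10, 30: 9, 32: 9, 34: 12, 36: 23, 38: 29}
  plane [5.0000e-03 7.0000e-03 1.2581e+01] x [-98. -72.  77.  81.] y [-43. -38.  36.  41.]
side [648, -139.5] {-30: 23, -28: 15, -26: 18, -24: 22, -22: 22, -20: 23, -18: 26, -16: 24, -14: 17, -12: 23, -10: 27, -8: 19, -6: 26, -4: 30, -2: 55, 0: 75, 2: 115, 4: 285, 6: 398, 8: 259, 10: 295, 12: 427, 14: 183, 16: 57, 18: 42, 20: 91, 22: 73, 24: 34, 26: 17, 28: 10, 30: 17, 32: 13, 34: 19, 36: 27, 38: 26}
  plane [1.0000e-03 1.1000e-02 1.2749e+01] x [-81. -53.  70.  74.] y [-48. -41.  27.  33.]
side [678, -338] {-30: 11, -28: 21, -26: 11, -24: 14, -22: 7, -20: 2, -18: 2, -16: 15, -14: 18, -12: 14, -10: 30, -8: 53, -6: 75, -4: 86, -2: 90, 0: 103, 2: 188, 4: 409, 6: 512, 8: 402, 10: 512, 12: 567, 14: 242, 16: 66, 18: 47, 20: 104, 22: 115, 24: 51, 26: 17, 28: 12, 30: 11, 32: 15, 34: 21, 36: 26, 38: 42}
  plane [3.000e-03 1.400e-02 1.255e+01] x [-94. -49.  77.  81.] y [-48. -44.  28.  35.]
t 4.4 shift cm (cur tool) [  4.383 -19.485  -4.813] | 20.54 rotvec [0.0012 0.0053 0.1889] shift in end tool [  0.669 -19.969  -4.775]
```

```bash
python3 -m pendant '[[0.4,-5,-1.5,0,0,0.06],[0.4,-5,-1.5,0,0,0.06],[0.4,-4.6,-1.5,0,0,0.07],[0,0,0,0,0,0],[0,0,0,0,0,0]]'
cat > st3.py <<'E'
from h import *
import sys
im,d,W,c=cloud("wrist"); np.savez(sys.argv[1],im=im,W=W); cv2.imwrite(f"pics/{sys.argv[1]}.png",im)
P=W.reshape(-1,3); P=P[~np.isnan(P).any(1)]
for mk in([536,-128],[566,-326]):
    yaw=-6.; o=np.array([*mk,70.])
    for it in range(5):
        Q=platepose(o,yaw).inv().apply(P-o)
        m=(abs(Q[:,0])<110)&(abs(Q[:,1])<60)&(P[:,2]>18)
        k=m&(abs(Q[:,2])<2.5)
        if it<4:
            z0=np.median(Q[k,2]); r=cv2.minAreaRect(Q[k][:,:2].astype(np.float32))
            A=platepose(o,yaw); o=o+A.apply([0,0,z0]); 
            o=o+A.apply([1,0,0])*(70-o[2])/A.apply([1,0,0])[2]
            # yaw and y from long edges
            q=Q[k]; a=[]
            for sgn in(-1,1):
                b=[(x,np.percentile(sgn*q[(abs(q[:,0]-x)<5),1],97)*sgn) for x in range(-80,90,10) if ((abs(q[:,0]-x)<5)).sum()>8]
                b=np.array([t for t in b if abs(abs(t[1])-45)<14])
                a.append(np.polyfit(b[:,0],b[:,1],1) if len(b)>3 else [np.nan,np.nan])
            a=np.array(a); 
            yaw+=np.degrees(np.nanmean(a[:,0])); o=o+A.apply([0,a[:,1].mean(),0]) if not np.isnan(a).any() else o
    h,e=np.histogram(Q[m,2],np.arange(-8,44,2)); print(mk,"o",o.round(1),"yaw",round(yaw,2),"edges",a.round(3).tolist(),"x ext",np.percentile(Q[k,0],[1,99]).round(1)); print(dict(zip(e[:-1].tolist(),h.tolist())))
    # centre-line profile
    for x in range(-64,64,4):
        s=m&(abs(Q[:,0]-x)<2)&(abs(Q[:,1])<15); print(f"{x}:{np.median(Q[s,2]):.1f}({s.sum()})",end=" ")
    print()
E
python3 st3.py s1
```

```text
t: 5.03
tcp_pos: [487.4, -23.3, 292.8]
orientation: [180.0, -0.1, 173.9]
wrist_force: [0.1, -0.6, -3.0]
gripper_width: 43.6
finger_force: 40.0st3.py:22: RuntimeWarning: Mean of empty slice
  yaw+=np.degrees(np.nanmean(a[:,0])); o=o+A.apply([0,a[:,1].mean(),0]) if not np.isnan(a).any() else o
  return _methods._mean(a, axis=axis, dtype=dtype,
  ret = ret.dtype.type(ret / rcount)
Traceback (most recent call last):
  File "st3.py", line 23, in <module>
    h,e=np.histogram(Q[m,2],np.arange(-8,44,2)); print(mk,"o",o.round(1),"yaw",round(yaw,2),"edges",a.round(3).tolist(),"x ext",np.percentile(Q[k,0],[1,99]).round(1)); print(dict(zip(e[:-1].tolist(),h.tolist())))
                                                                                                                                ~~~~~~~~~~~~~^^^^^^^^^^^^^^^
IndexError: index -1 is out of bounds for axis 0 with size 0
```

View pics/s1.png

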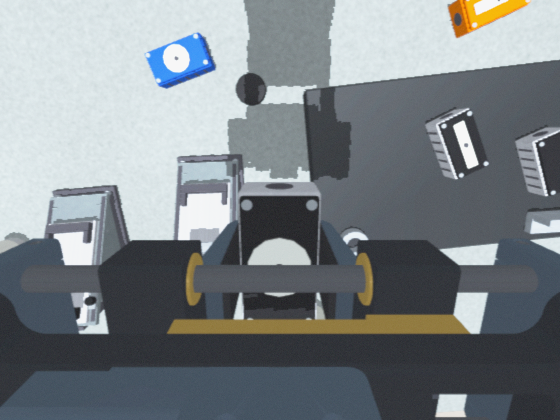

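The picture shows that the gripper hides everything beyond the TCP. Stand lower ends are at (210,160) and (85,195). I'll look from beyond the stands, between them.

```bash
python3 -m pendant '[[-3.6,-4.2,-0.4,0,0,0],[-3.6,-4.2,-0.4,0,0,0],[-3.6,-4.2,-0.4,0,0,0],[-3.6,-4.2,-0.4,0,0,0],[-3.6,-4.2,-0.4,0,0,0],[0,0,0,0,0,0],[0,0,0,0,0,0]]' && python3 st3.py s2
```

```text
t: 5.95
tcp_pos: [644.7, -250.1, 312.6]
orientation: [180.0, -0.1, 174.0]
wrist_force: [-0.6, 0.4, -2.4]
gripper_width: 43.8
finger_force: 40.0
[536, -128] o [ 536.6 -134.3   70. ] yaw -3.86 edges [[-0.004, -44.006], [0.008, 43.948]] x ext [-93.5 102.6]
{-8: 58, -6: 143, -4: 203, -2: 1455, 0: 1489, 2: 131, 4: 1616, 6: 1166, 8: 123, 10: 137, 12: 189, 14: 444, 16: 250, 18: 62, 20: 58, 22: 59, 24: 63, 26: 67, 28: 93, 30: 125, 32: 181, 34: 129, 36: 435, 38: 495, 40: 9}
-64:nan(0) -60:nan(0) -56:15.4(6) -52:15.9(57) -48:15.8(60) -44:12.5(171) -40:6.0(68) -36:5.7(65) -32:5.8(52) -28:5.6(60) -24:5.9(53) -20:5.7(58) -16:5.9(60) -12:6.0(63) -8:5.8(57) -4:5.9(63) 0:5.9(55) 4:5.9(68) 8:5.8(37) 12:6.4(5) 16:6.6(4) 20:5.5(1) 24:nan(0) 28:nan(0) 32:38.6(47) 36:38.9(79) 40:38.8(88) 44:29.6(278) 48:32.4(50) 52:32.7(35) 56:33.2(51) 60:33.4(21) 
[566, -326] o [ 566.1 -336.5   70. ] yaw -1.35 edges [[-0.008, -44.003], [0.01, 43.964]] x ext [-93.2 101.3]
{-8: 69, -6: 148, -4: 131, -2: 1384, 0: 1399, 2: 97, 4: 1630, 6: 1256, 8: 110, 10: 97, 12: 161, 14: 413, 16: 240, 18: 38, 20: 47, 22: 43, 24: 45, 26: 49, 28: 61, 30: 121, 32: 142, 34: 107, 36: 422, 38: 462, 40: 14}
-64:-0.1(51) -60:-0.1(46) -56:nan(0) -52:nan(0) -48:14.7(5) -44:15.9(55) -40:16.0(57) -36:13.1(153) -32:5.9(60) -28:5.8(57) -24:5.9(55) -20:6.0(58) -16:6.0(57) -12:6.0(55) -8:5.8(62) -4:5.9(60) 0:5.9(59) 4:5.8(56) 8:5.9(56) 12:6.1(63) 16:5.8(59) 20:5.8(56) 24:6.4(5) 28:7.5(1) 32:nan(0) 36:nan(0) 40:38.6(42) 44:39.1(80) 48:38.8(78) 52:28.4(244) 56:31.1(75) 60:32.8(35)
  return _methods._mean(a, axis=axis, dtype=dtype,
  ret = ret.dtype.type(ret / rcount)
```

View pics/s2.png

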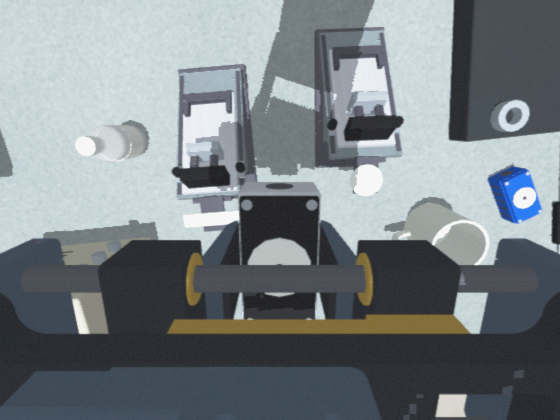

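s2 shows both nests well: pass stop at about (357,52) and jaw at (372,97); reject stop at about (207,95) and jaw at (205,148). The heights come out as given (floor 5.9, stop 15.9, jaw 38.8), so the frames are good. Next, the nest offsets at fine resolution.

Run:
```python
from h import *
W=np.load("s2.npz")["W"];P=W.reshape(-1,3);P=P[~np.isnan(P).any(1)]
for o,y in(([536.6,-134.3,70],-3.86),([566.1,-336.5,70],-1.35)):
    Q=platepose(o,y).inv().apply(P-o); c=abs(Q[:,1])<18
    s=Q[c&(abs(Q[:,2]-15.9)<1.5)&(Q[:,0]<-20)]; f=Q[c&(abs(Q[:,2]-6)<1)]
    j=Q[c&(abs(Q[:,2]-38.8)<1.2)&(Q[:,0]>10)]; w=Q[c&(Q[:,2]>8)&(Q[:,2]<14)&(Q[:,0]<-20)]
    print("stop x",np.percentile(s[:,0],[2,50,98]).round(1),"wall x",np.percentile(w[:,0],[10,50,90]).round(1),"floor x",np.percentile(f[:,0],[1,99]).round(1),"jaw x",np.percentile(j[:,0],[2,50,98]).round(1))
    e=Q[(abs(Q[:,2]-15.9)<1.2)&(Q[:,0]>s[:,0].max()+4)&(Q[:,0]<s[:,0].max()+14)]
    for g in(e[e[:,1]>0],e[e[:,1]<0]): print(" ear y",len(g),np.percentile(g[:,1],[2,98]).round(1) if len(g) else '')
    jj=Q[(abs(Q[:,2]-38.8)<1.2)&(Q[:,0]>j[:,0].min())&(Q[:,0]<j[:,0].min()+8)]; print(" jaw y",np.percentile(jj[:,1],[2,98]).round(1))
# held housing in tool
s=get_state(); T=Ro.from_euler("xyz",s["orientation"],degrees=True).inv().apply(P-s["tcp_pos"])
m=(abs(T[:,0])<60)&(abs(T[:,1])<21)&(T[:,2]>-35)&(T[:,2]<12); t=T[m]
top=t[abs(t[:,2]-np.median(t[t[:,0]<36][:,2]))<1.5]; print("held lid z",np.median(top[:,2]),"x max",np.percentile(top[:,0],99),"y",np.percentile(top[:,1],[1,99]), "zmax",t[:,2].max())
go([0,0,0],toolR(0,-3.86))
```

```text
stop x [-54.1 -47.8 -42.1] wall x [-43.8 -42.7 -41.9] floor x [-43.3  83.1] jaw x [31.8 42.8 77.4]
 ear y 29 [25.3 31.6]
 ear y 30 [-31.2 -25.1]
 jaw y [-18.9  18.9]
stop x [-170.9  -43.3  -34.5] wall x [-162.7 -156.6  -34.6] floor x [-151.8   91.3] jaw x [40.  50.9 84.8]
 ear y 70 [ 25.1 245.7]
 ear y 29 [-31.3 -25.8]
 jaw y [-18.6 173.8]
held lid z -26.56694956527418 x max 37.576200852042135 y [-19.86772321  19.89883051] zmax 7.733163462369499
t 6.0 shift cm (cur tool) [66.655 18.111 31.411] | 75.88 rotvec [-0.0091 -0.5251 -0.0364] shift in end tool [72.793 20.591 -5.889]
```

```bash
python3 -m pendant '[[0,0,0,-0.002,-0.131,-0.009],[0,0,0,-0.002,-0.131,-0.009],[0,0,0,-0.002,-0.131,-0.009],[0,0,0,-0.003,-0.132,-0.009],[0,0,0,0,0,0]]'
cat >> h.py <<'E'
ST={"pass":(np.array([536.6,-134.3,70]),-3.86),"reject":(np.array([566.1,-336.5,70]),-1.35)}
def gp(n,x,z,y=0):
    o,yw=ST[n]; go(o+platepose(o,yw).apply([x,y,z]),toolR(o,yw))
def wp(n):
    o,yw=ST[n]; s=get_state(); A=platepose(o,yw)
    print("TCP in plate",A.inv().apply(s["tcp_pos"]-o).round(1),"force plate",A.inv().apply(s["wrist_force"]).round(1))
E
python3 -c "
from h import *
wp('pass');gp('pass',-20,100);gp('pass',-20,29.3)"
```

```text
t: 6.62
tcp_pos: [642.9, -249.8, 313.0]
orientation: [180.0, 30.0, 176.1]
wrist_force: [0.8, -0.5, -3.0]
gripper_width: 43.8
finger_force: 40.0
TCP in plate [ 220.1 -108.1  153.5] force plate [-0.8 -0.4 -3. ]
t 6.62 shift cm (cur tool) [24.015 10.784  5.361] | 26.87 rotvec [-0.0002 -0.0007 -0.001 ] shift in end tool [24.008 10.808  5.348]
t 6.62 shift cm (cur tool) [24.01  10.786 12.431] | 29.11 rotvec [-0.0002 -0.0007 -0.001 ] shift in end tool [24.008 10.808 12.418]
```

```bash
python3 -m pendant '[[4.8,2.15,1.05,0,0,0],[4.8,2.15,1.05,0,0,0],[4.8,2.15,1.05,0,0,0],[4.8,2.15,1.05,0,0,0],[4.8,2.2,1.15,0,0,0],[0,0,0,0,0,0],[0,0,0,0,0,0],[0,0,0,0,0,0]]'; python3 -c "
from h import *
wp('pass');gp('pass',-20,29.3)"
```

```text
t: 7.62
tcp_pos: [471.0, -135.8, 157.6]
orientation: [179.3, 29.7, 176.1]
wrist_force: [-0.5, -0.4, -2.4]
gripper_width: 43.8
finger_force: 40.0
TCP in plate [-12.8  -5.9 108.5] force plate [-1.6 -0.4 -1.8]
t 7.62 shift cm (cur tool) [0.671 0.499 7.935] | 7.98 rotvec [ 0.0115 -0.0061 -0.0003] shift in end tool [0.719 0.59  7.925]
```

```bash
python3 -m pendant '[[0.6,0.4,1,0.011,-0.006,0],[0,0,2.5,0,0,0],[0,0,2.5,0,0,0],[0,0,0,0,0,0],[0,0,0,0,0,0]]'; python3 -c "
from h import *
wp('pass');gp('pass',-20,29.3)
print(get_state()['dq'].round(2))"
```

```text
t: 8.25
tcp_pos: [487.1, -146.1, 128.8]
orientation: [177.4, 28.5, 176.1]
wrist_force: [-0.7, 0.7, -2.8]
gripper_width: 44.1
finger_force: 40.0
TCP in plate [-12.7 -15.1  75.2] force plate [-2.   0.6 -2. ]
t 8.25 shift cm (cur tool) [0.605 1.299 4.674] | 4.89 rotvec [ 0.0448 -0.0266 -0.0012] shift in end tool [0.727 1.507 4.594]
[ 0.24 -0.66  0.23  0.31  0.02 -0.28]
```

```bash
python3 -c "
from h import *
print(get_state()['joint_positions'].round(2))"
```

```text
[ -26.07    5.14  136.95   47.21   17.57 -155.73]
```

The pose is blocked by joint 5, at its 17.5° limit: a full 30° forward tilt isn't reachable here. I'll set the housing back on its spot and regrip it with the tool pitched 17° relative to the housing, so placing needs only a 13° tilt.

```bash
python3 -m pendant '[[0,0,-4,0,0,0],[0,0,-4,0,0,0],[0,0,-4,0,0,0],[0,0,0,0,0.13,0],[0,0,0,0,0.13,0],[0,0,0,0,0.13,0],[0,0,0,0,0.12,0],[0,0,0,0,0,0]]'; python3 -c "
from h import *
print(get_state()['joint_positions'].round(2))
go([496.3,121.5,200],[180,0,184.8])"
```

```text
t: 9.25
tcp_pos: [430.7, -147.7, 234.4]
orientation: [177.8, -0.7, 177.4]
wrist_force: [-0.1, -0.6, -3.0]
gripper_width: 43.9
finger_force: 40.0
[ -22.95   -2.26  125.49    2.17   58.18 -111.51]
t 9.25 shift cm (cur tool) [-5.374 27.036  4.425] | 27.92 rotvec [ 0.0394 -0.0091 -0.1293] shift in end tool [-8.79  26.274  3.438]
```

```bash
python3 -m pendant '[[0,0,0,0.039,-0.009,-0.13],[-1.76,5.25,0.69,0,0,0],[-1.76,5.25,0.69,0,0,0],[-1.76,5.25,0.69,0,0,0],[-1.76,5.25,0.69,0,0,0],[-1.76,5.25,0.69,0,0,0],[0,0,0,0,0,0],[0,0,0,0,0,0]]'; python3 -c "
from h import *
go([496.3,121.5,61],[180,0,184.8])"
```

```text
t: 10.25
tcp_pos: [494.8, 120.9, 199.9]
orientation: [179.9, 0.0, -175.2]
wrist_force: [0.1, -0.4, -2.5]
gripper_width: 43.7
finger_force: 40.0
t 10.25 shift cm (cur tool) [-0.147  0.022 13.895] | 13.9 rotvec [0.0018 0.0004 0.0005] shift in end tool [-0.153  0.047 13.895]
```

```bash
python3 -m pendant '[[-0.15,0.02,5,0,0,0],[0,0,5,0,0,0],[0,0,2.5,0,0,0],[0,0,1.4,0,0,0],[0,0,0.15,0,0,0],[0,0,0,0,0,0],[0,0,0,0,0,0]]' && python3 -m pendant '[[0,0,0,0,0,0],[0,0,0,0,0,0],[0,0,0,0,0,0],[0,0,-3,0,0,0],[0,0,-5,0,0,0],[0,0,-5,0,0,0],[0,0,0,0,0.15,0],[0,0,0,0,0.147,0],[0,0,0,0,0,0],[0,0,0,0,0,0]]' 1; python3 -c "
from h import *
R=Ro.from_euler('xyz',[180,0,184.8],degrees=True)*Ro.from_euler('y',17,degrees=True)
go([496.3,121.5,60]+R.apply([4,0,0]),R);print(R.apply([0,0,1]))"; python3 wm.py pics/w2.png
```

```text
t: 11.12
tcp_pos: [497.4, 121.8, 60.2]
orientation: [179.9, 0.0, -175.2]
wrist_force: [-0.2, -0.5, -3.3]
gripper_width: 43.6
finger_force: 40.0
t: 12.38
tcp_pos: [496.6, 121.6, 188.9]
orientation: [179.9, -17.0, -175.2]
wrist_force: [0.0, -0.2, -0.6]
gripper_width: 91.4
finger_force: 0.0
t 12.38 shift cm (cur tool) [-3.336 -0.026 12.332] | 12.78 rotvec [0.0013 0.0004 0.0005] shift in end tool [-3.3410e+00 -8.0000e-03  1.2331e+01]
[-0.29134632 -0.02446503 -0.95630476]
[375. 202.] 2898 z 86.2 [463.4 214.1] [80.2 43. ] 21.3 tag [458.5 211.8  86.5]
[278. 230.] 3024 z 86.4 [492.3 121.1] [67.7 43.1] 4.8 tag [495.3 121.9  87.7]
[488. 227.] 1164 z 85.6 [473.1 327.1] [25.9 43.6] 16.3 tag [468.7 318.9  80.8]
granite 49.95611836168021
```

```bash
python3 -m pendant '[[-3.4,0,0,0,0,0],[0,0,4,0,0,0],[0,0,4,0,0,0],[0,0,2.5,0,0,0],[0,0,1.8,0,0,0],[0,0,0,0,0,0],[0,0,0,0,0,0]]' && python3 -m pendant '[[0,0,0,0,0,0],[0,0,0,0,0,0],[0,0,0,0,0,0],[0,0,0,0,0,0],[0,0,0,0,0,0]]' 0 45 && python3 -m pendant '[[0.3,0,-1,0,0,0],[0.6,0,-2,0,0,0],[1.2,0,-4,0,0,0],[1.5,0,-5,0,0,0],[0,0,0,0,0,0],[0,0,0,0,0,0]]'
cat >> h.py <<'E'
TR=17.
def toolR(o,yaw): return platepose(o,yaw)*Ro.from_euler("xyz",[180,0,180],degrees=True)*Ro.from_euler("y",TR,degrees=True)
E
python3 -c "
from h import *
gp('pass',-20,120)
gp('pass',-20,120,60)"
```

```text
t: 13.3
tcp_pos: [494.3, 121.7, 62.7]
orientation: [179.9, -17.0, -175.2]
wrist_force: [1.0, 0.5, 0.6]
gripper_width: 90.9
finger_force: 0.0
t: 13.92
tcp_pos: [493.5, 121.6, 61.8]
orientation: [179.9, -17.1, -175.2]
wrist_force: [-0.6, -0.1, -0.1]
gripper_width: 44.2
finger_force: 0.8
t: 14.68
tcp_pos: [493.9, 121.4, 187.2]
orientation: [179.9, -17.0, -175.2]
wrist_force: [0.4, 0.2, -2.9]
gripper_width: 44.0
finger_force: 45.0
t 14.68 shift cm (cur tool) [  4.623 -24.673   3.817] | 25.39 rotvec [-0.0039 -0.5233  0.1531] shift in end tool [  2.234 -25.223   1.878]
t 14.68 shift cm (cur tool) [  3.755 -18.742   3.56 ] | 19.44 rotvec [-0.0039 -0.5233  0.1531] shift in end tool [  2.234 -19.223   1.878]
```

```bash
python3 -m pendant '[[0.92,-4.93,0.76,0,0,0],[0.92,-4.93,0.76,0,0,0],[0.92,-4.93,0.76,0,0,0],[0.92,-4.93,0.76,0,0,0],[0.92,-4.93,0.76,0,0,0],[0,0,0,-0.001,-0.131,0.038],[0,0,0,-0.001,-0.131,0.038],[0,0,0,-0.001,-0.131,0.038],[0,0,0,-0.001,-0.131,0.039],[0,0,0,0,0,0]]'; python3 -c "
from h import *
print(get_state()['joint_positions'].round(1))
wp('pass');gp('pass',-20,35)
im,d,W,c=cloud('wrist');s=get_state()
P=W.reshape(-1,3);P=P[~np.isnan(P).any(1)]
o,y=ST['pass'];A=platepose(o,y);t0=A.inv().apply(s['tcp_pos']-o)
Q=A.inv().apply(P-o)-t0
m=(abs(Q[:,0])<60)&(abs(Q[:,1])<21)&(Q[:,2]>10)&(Q[:,2]<40)
q=Q[m]; lid=q[abs(q[:,2]-np.median(q[q[:,0]>-36][:,2]))<2.5]
cf=np.linalg.lstsq(np.c_[lid[:,:2],np.ones(len(lid))],lid[:,2],rcond=None)[0]
print('lid plane slope deg',np.degrees(cf[:2]).round(2),'z',cf[2],'xmin',np.percentile(lid[:,0],[.5,2]),'xmax',np.percentile(lid[:,0],99),'y',np.percentile(lid[:,1],[2,98]))
f=q[(q[:,0]<-30)&(q[:,2]<lid[:,2].min()-3)];print('front face',len(f),np.percentile(f[:,0],[10,50,90]) if len(f) else '')
wh=(im.reshape(-1,3)[~np.isnan(W.reshape(-1,3)).any(1)].min(1)>140)&m
print('tag',Q[wh].min(0),Q[wh].max(0))
cv2.imwrite('pics/h1.png',im)
"
```

```text
t: 15.92
tcp_pos: [457.4, -128.2, 162.3]
orientation: [179.9, 12.8, 176.1]
wrist_force: [0.5, 0.4, -2.7]
gripper_width: 44.1
finger_force: 45.0
[ -20.6    0.6  132.8    6.6   34.6 -111.7]
TCP in plate [-22.6   0.7 119.6] force plate [-0.9  0.4 -2.6]
t 15.93 shift cm (cur tool) [-2.75  -0.08   8.008] | 8.47 rotvec [ 0.0012 -0.0034 -0.001 ] shift in end tool [-2.723 -0.073  8.017]
lid plane slope deg [-0.15 -0.12] z 24.52041770398617 xmin [-35.02573214 -34.10894854] xmax 34.940446516177595 y [-18.94987562  19.8549417 ]
front face 148 [-36.79349761 -36.2051384  -36.03955265]
tag [-36.87869139 -20.90066366  16.06917861] [35.36968301 20.70489987 28.50997344]
```

```bash
python3 -m pendant '[[-0.7,-0.07,2.6,0.001,-0.003,-0.001],[-0.7,0,2.6,0,0,0],[-0.5,0,2.0,0,0,0],[-0.3,0,1.15,0,0,0],[0,0,0,0,0,0],[0,0,0,0,0,0]]'; python3 -c "
from h import *
print(get_state()['joint_positions'].round(1))
wp('pass');gp('pass',-15,32);gp('pass',-3,32)"
```

```text
t: 16.73
tcp_pos: [500.3, -132.2, 87.9]
orientation: [-179.9, 13.2, 176.2]
wrist_force: [0.5, 1.0, -2.6]
gripper_width: 43.4
finger_force: 45.0
[ -19.2   13.   129.7    8.1   24.8 -112.4]
TCP in plate [-22.5  -0.4  33.7] force plate [-0.9  1.1 -2.5]
t 16.73 shift cm (cur tool) [-0.768  0.035 -0.056] | 0.77 rotvec [-0.0006  0.003   0.0012] shift in end tool [-0.768  0.036 -0.059]
t 16.73 shift cm (cur tool) [-1.916  0.034 -0.404] | 1.96 rotvec [-0.0006  0.003   0.0012] shift in end tool [-1.915  0.036 -0.409]
```

```bash
python3 -m pendant '[[-0.4,0.03,-0.03,0,0.003,0.001],[-0.37,0,-0.03,0,0,0],[0,0,0,0,0,0],[0,0,0,0,0,0]]' >/dev/null; python3 -c "
from h import *
wp('pass')"; python3 -m pendant '[[-0.2,0,-0.06,0,0,0],[-0.2,0,-0.06,0,0,0],[0,0,0,0,0,0],[0,0,0,0,0,0]]'>/dev/null;  python3 -c "
from h import *
wp('pass')";  python3 -m pendant '[[-0.2,0,-0.06,0,0,0],[0,0,0,0,0,0],[0,0,0,0,0,0]]'>/dev/null;  python3 -c "
from h import *
wp('pass');gp('pass',-3,32)"
```

```text
TCP in plate [-15.2  -0.1  31.8] force plate [-1.1 -0.6 -2. ]
TCP in plate [-12.    0.   31.8] force plate [-6.  -2.4  0.4]
TCP in plate [-10.2   0.1  31.7] force plate [-5.9 -2.5  0.6]
t 18.1 shift cm (cur tool) [-0.681 -0.008 -0.236] | 0.72 rotvec [-0.0002 -0.002  -0.0002] shift in end tool [-0.681 -0.008 -0.235]
```

Contact at TCP x ≈ -12, as the vision predicted. Push on to 9 mm back, then lower.

```bash
python3 -m pendant '[[-0.22,0,-0.07,0,0,0],[-0.22,0,-0.07,0,0,0],[-0.22,0,-0.07,0,0,0],[0,0,0,0,0,0],[0,0,0,0,0,0],[0,0,0,0,0,0]]' >/dev/null; python3 -c "
from h import *
wp('pass'); gp('pass',-3.2,18.5)
im,d,W,c=cloud('wrist');P=W.reshape(-1,3);P=P[~np.isnan(P).any(1)]
o,y=ST['pass'];Q=platepose(o,y).inv().apply(P-o);s=get_state()
t0=platepose(o,y).inv().apply(s['tcp_pos']-o)
f=Q[(abs(Q[:,1])<18)&(Q[:,0]<t0[0]-33)&(Q[:,0]>t0[0]-40)&(Q[:,2]>24)&(Q[:,2]<50)];print('lower face x',np.percentile(f[:,0],[10,50,90]),len(f))
b=Q[(abs(Q[:,1])<18)&(abs(Q[:,2]-16)<1.3)&(Q[:,0]<-35)&(Q[:,0]>-60)];print('stop top',np.percentile(b[:,0],[2,98]) if len(b) else '')
cv2.imwrite('pics/p1.png',im[:330])
"
```

```text
TCP in plate [-4.   0.1 31.8] force plate [-8.9 -4.3 -1. ]
t 18.85 shift cm (cur tool) [-0.472 -0.014  1.244] | 1.33 rotvec [ 0.     -0.0033 -0.0002] shift in end tool [-0.468 -0.014  1.246]
lower face x [-39.39444815 -39.29570899 -38.69813159] 85
stop top [-54.31667763 -43.24282659]
```

View pics/p1.png

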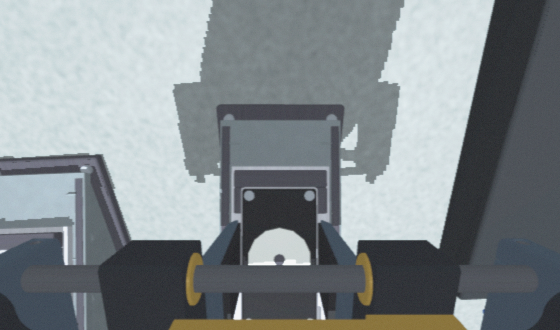

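The housing's lower end (280,188) sits about 3.5 mm inside the stop bar, centred between the ears. Lower it square to the plate.

```bash
python3 -m pendant '[[-0.12,0,0.38,0,0,0],[-0.12,0,0.38,0,0,0],[-0.1,0,0.33,0,0,0],[-0.04,0,0.14,0,0,0],[0,0,0,0,0,0],[0,0,0,0,0,0]]' >/dev/null; python3 -c "
from h import *
wp('pass')";python3 -m pendant '[[-0.03,0,0.1,0,0,0],[0,0,0,0,0,0],[0,0,0,0,0,0]]'>/dev/null; python3 -c "
from h import *
wp('pass')"
```

```text
TCP in plate [-4.2  0.4 18.8] force plate [-9.7 -0.5 -3.7]
TCP in plate [-4.1  0.4 17.9] force plate [-8.9  0.7 -0.3]
```

```bash
python3 -m pendant '[[-0.015,0,0.05,0,0,0],[0,0,0,0,0,0],[0,0,0,0,0,0]]'>/dev/null; python3 -c "
from h import *
wp('pass')"; python3 -m pendant '[[-0.015,0,0.05,0,0,0],[0,0,0,0,0,0],[0,0,0,0,0,0]]'>/dev/null; python3 -c "
from h import *
wp('pass')"
```

```text
TCP in plate [-4.2  0.4 17.8] force plate [-9.5 -0.3 15.4]
TCP in plate [-4.2  0.4 17.7] force plate [-10.    0.1  33.1]
```

Seated (33 N on the floor). Release, retreat, check.

```bash
python3 -m pendant '[[0,0,0,0,0,0],[0,0,0,0,0,0],[0,0,0,0,0,0],[0,0,0,0,0,0],[0.6,0,-2,0,0,0],[1,0,-4,0,0,0],[1,0,-5,0,0,0],[0,0,-5,0,0,0],[0,0,0,0,0,0],[0,0,0,0,0,0]]' 1
python3 - <<'E'
from h import *
wp('pass')
for n in("top","side"):
    im,d,W,c=cloud(n)
    P=W.reshape(-1,3);ok=~np.isnan(P).any(1);P=P[ok];o,y=ST['pass'];Q=platepose(o,y).inv().apply(P-o)
    q=Q[(abs(Q[:,0]+2.5)<48)&(abs(Q[:,1])<30)&(abs(Q[:,2]-42)<5)]
    r=cv2.minAreaRect(q[:,:2].astype(np.float32)); cf=np.linalg.lstsq(np.c_[q[:,:2],np.ones(len(q))],q[:,2],rcond=None)[0]
    print(n,len(q),"rect",np.round(r[0],1),np.round(r[1],1),round(r[2],1),"z med",np.median(q[:,2]),"slopes deg",np.degrees(cf[:2]).round(1))
    if n=="top": cv2.imwrite("pics/t2.png",im)
R=Ro.from_euler('xyz',[180,0,201],degrees=True)*Ro.from_euler('y',17,degrees=True)
go([462.5,214.5,60]+R.apply([4,0,0])-R.apply([0,0,130]),R)
E
```

```text
t: 22.02
tcp_pos: [465.2, -129.4, 233.2]
orientation: [-180.0, 13.0, 176.1]
wrist_force: [0.2, 0.3, 0.6]
gripper_width: 91.3
finger_force: 0.0
TCP in plate [1.960e+01 1.000e-01 1.771e+02] force plate [0.5 0.3 0.4]
top 347 rect [3.6 4.1] [42.7 84. ] 89.3 z med 42.78441975664372 slopes deg [-1.9 -0.5]
side 558 rect [ 1.6 -0.6] [86.7 44.7] 0.1 z med 43.097019678625074 slopes deg [-1.4  1.7]
t 22.12 shift cm (cur tool) [ 0.502 35.714  4.676] | 36.02 rotvec [ 0.0157  0.5135 -0.4386] shift in end tool [-16.208  32.17   -0.072]
```

```bash
python3 -m pendant '[[0.07,5.1,0.67,0,0,0],[0.07,5.1,0.67,0,0,0],[0.07,5.1,0.67,0,0,0],[0.07,5.1,0.67,0,0,0],[0.07,5.1,0.67,0,0,0],[0.07,5.1,0.67,0,0,0],[0.07,5.1,0.66,0,0,0],[0,0,0,0.004,0.128,-0.11],[0,0,0,0.004,0.128,-0.11],[0,0,0,0.004,0.128,-0.11]]' >/dev/null; python3 -m pendant '[[0,0,0,0.004,0.128,-0.109],[0,0,0,0,0,0],[0,0,0,0,0,0]]'
python3 - <<'E'
from h import *
im,d,W,c=cloud("wrist"); X,Y,Z=np.moveaxis(W,-1,0)
m=((abs(Z-87)<5)&(abs(X-465)<75)&(abs(Y-214)<60)).astype(np.uint8)
k,l,s,cen=cv2.connectedComponentsWithStats(m); i=1+np.argmax(s[1:,4]); P=W[l==i]; r=cv2.minAreaRect(P[:,:2].astype(np.float32))
print(cen[i],np.round(r[0],1),np.round(r[1],1),round(r[2],1),np.median(P[:,2]))
R=Ro.from_euler('xyz',[180,0,201],degrees=True)*Ro.from_euler('y',17,degrees=True)
go([463,214,60]+R.apply([4,0,0]),R); print(get_state()["joint_positions"].round(1))
E
```

```text
t: 23.75
tcp_pos: [494.5, 226.1, 185.5]
orientation: [-179.8, -16.8, -159.1]
wrist_force: [-0.4, 0.3, 0.3]
gripper_width: 90.9
finger_force: 0.0
[279.56066566 200.10801815] [462.8 214.9] [76.2 40.9] 21.1 86.36671691871788
t 23.8 shift cm (cur tool) [-0.017  0.023 13.029] | 13.03 rotvec [-0.0024  0.0036 -0.002 ] shift in end tool [-6.4000e-02 -8.0000e-03  1.3029e+01]
[ 22.   17.6 109.8   0.2  69.4 -88.9]
```

Bar-tag housing at (463,214.5), yaw 21°, aligned. Descend, grip, lift.

```bash
python3 -m pendant '[[0,0,4,-0.002,0.003,-0.002],[0,0,4,0,0,0],[0,0,3,0,0,0],[0,0,1.9,0,0,0],[0,0,0,0,0,0],[0,0,0,0,0,0]]' && python3 -m pendant '[[0,0,0,0,0,0],[0,0,0,0,0,0],[0,0,0,0,0,0],[0,0,0,0,0,0],[0,0,0,0,0,0],[0,0,0,0,0,0],[0,0,0,0,0,0]]' 0 45 && python3 -m pendant '[[0.3,0,-1,0,0,0],[0.6,0,-2,0,0,0],[1.2,0,-4,0,0,0],[1.5,0,-5,0,0,0],[0.6,0,-2,0,0,0],[0,0,0,0,0,0],[0,0,0,0,0,0]]'; python3 -c "
from h import *
gp('reject',-20,130)"
```

```text
t: 24.55
tcp_pos: [460.9, 213.1, 64.3]
orientation: [180.0, -16.9, -158.9]
wrist_force: [-0.7, 0.6, -0.0]
gripper_width: 91.0
finger_force: 0.0
t: 25.42
tcp_pos: [460.0, 212.8, 63.3]
orientation: [180.0, -17.0, -158.9]
wrist_force: [-0.8, 1.6, 1.3]
gripper_width: 44.1
finger_force: 45.0
t: 26.3
tcp_pos: [460.3, 212.7, 209.0]
orientation: [180.0, -17.0, -158.9]
wrist_force: [0.4, 0.5, -1.6]
gripper_width: 44.0
finger_force: 45.0
t 26.3 shift cm (cur tool) [ 15.673 -51.91    8.599] | 54.9 rotvec [-0.0137 -0.5175  0.3959] shift in end tool [ -2.725 -54.66    4.366]
```

```bash
python3 -m pendant '[[1.57,-5.19,0.86,0,0,0],[1.57,-5.19,0.86,0,0,0],[1.57,-5.19,0.86,0,0,0],[1.57,-5.19,0.86,0,0,0],[1.57,-5.19,0.86,0,0,0],[1.57,-5.19,0.86,0,0,0],[1.57,-5.19,0.86,0,0,0],[1.57,-5.19,0.86,0,0,0],[1.57,-5.19,0.86,0,0,0],[1.57,-5.19,0.86,0,0,0]]' >/dev/null; python3 -m pendant '[[0,0,0,-0.003,-0.129,0.099],[0,0,0,-0.003,-0.129,0.099],[0,0,0,-0.003,-0.129,0.099],[0,0,0,-0.003,-0.129,0.099],[0,0,0,0,0,0],[0,0,0,0,0,0]]'
python3 - <<'E'
from h import *
wp('reject'); gp('reject',-20,36); print(get_state()['joint_positions'].round(1))
im,d,W,c=cloud('wrist');s=get_state(); cv2.imwrite('pics/h2.png',im)
P=W.reshape(-1,3);P=P[~np.isnan(P).any(1)]
o,y=ST['reject'];A=platepose(o,y);t0=A.inv().apply(s['tcp_pos']-o)
Q=A.inv().apply(P-o)-t0
q=Q[(abs(Q[:,0])<60)&(abs(Q[:,1])<21)&(Q[:,2]>10)&(Q[:,2]<40)]
lid=q[abs(q[:,2]-np.median(q[q[:,0]>-36][:,2]))<2.5]
cf=np.linalg.lstsq(np.c_[lid[:,:2],np.ones(len(lid))],lid[:,2],rcond=None)[0]
print('slope deg',np.degrees(cf[:2]).round(2),'z',cf[2],'xmin',np.percentile(lid[:,0],.5))
f=q[(q[:,0]<-30)&(q[:,2]<lid[:,2].min()-3)];print('front face',len(f),np.percentile(f[:,0],[10,50,90]))
# pass check
o,y=ST['pass'];Q=platepose(o,y).inv().apply(P-o)
q=Q[(Q[:,0]<34)&(Q[:,0]>-50)&(abs(Q[:,1])<30)&(abs(Q[:,2]-42)<2.5)]
if len(q)>50: r=cv2.minAreaRect(q[:,:2].astype(np.float32)); print("pass housing",len(q),np.round(r[0],1),np.round(r[1],1),r[2],np.percentile(q[:,2],[10,50,90]).round(1),np.degrees(np.linalg.lstsq(np.c_[q[:,:2],np.ones(len(q))],q[:,2],rcond=None)[0][:2]))
E
```

```text
t: 28.3
tcp_pos: [484.0, -334.3, 172.5]
orientation: [-179.9, 12.8, 178.8]
wrist_force: [0.1, 0.5, -1.1]
gripper_width: 43.8
finger_force: 45.0
TCP in plate [-19.9   0.3 129.8] force plate [-0.5  0.5 -1. ]
t 28.3 shift cm (cur tool) [-2.764 -0.026  8.963] | 9.38 rotvec [-0.0011 -0.0035  0.0023] shift in end tool [-2.732 -0.03   8.972]
[ -40.6   11.2  119.4   12.5   40.1 -138.2]
slope deg [-0.03 -0.07] z 23.035788156777233 xmin -34.71147009172728
front face 137 [-36.53543579 -36.30360134 -35.75816127]
pass housing 2816 [-4.3 -0.4] [42.1 74.1] 89.66617584228516 [40.8 42.1 44. ] [1.131195   1.38027944]
```

```bash
python3 -m pendant '[[-0.98,-0.03,3,-0.001,-0.003,0.002],[-0.98,0,3,0,0,0],[-0.66,0,2,0,0,0],[-0.34,0,1.05,0,0,0],[0,0,0,0,0,0],[0,0,0,0,0,0]]' >/dev/null; python3 -c "
from h import *
print(get_state()['joint_positions'].round(1))
wp('reject');gp('reject',-7,34.2);gp('reject',5.1,34.2)"
```

```text
[ -37.6   21.7  116.2   14.5   32.2 -137.8]
TCP in plate [-17.2  -0.3  35.5] force plate [ 0.1  0.5 -1.4]
t 29.1 shift cm (cur tool) [-1.013  0.029 -0.17 ] | 1.03 rotvec [-0.001   0.0027 -0.0011] shift in end tool [-1.012  0.028 -0.173]
t 29.1 shift cm (cur tool) [-2.171  0.03  -0.52 ] | 2.23 rotvec [-0.001   0.0027 -0.0011] shift in end tool [-2.17   0.028 -0.526]
```

```bash
python3 -m pendant '[[-0.4,0.02,-0.07,0,0.003,-0.001],[-0.4,0,-0.07,0,0,0],[-0.2,0,-0.03,0,0,0],[0,0,0,0,0,0],[0,0,0,0,0,0]]' >/dev/null; python3 -c "
from h import *
wp('reject')"; python3 -m pendant '[[-0.2,0,-0.06,0,0,0],[0,0,0,0,0,0],[0,0,0,0,0,0]]'>/dev/null;  python3 -c "
from h import *
wp('reject')";  python3 -m pendant '[[-0.2,0,-0.06,0,0,0],[0,0,0,0,0,0],[0,0,0,0,0,0]]'>/dev/null;  python3 -c "
from h import *
wp('reject')";python3 -m pendant '[[-0.2,0,-0.06,0,0,0],[0,0,0,0,0,0],[0,0,0,0,0,0]]'>/dev/null;  python3 -c "
from h import *
wp('reject');gp('reject',5.1,34)"
```

```text
TCP in plate [-7.7  0.1 33.7] force plate [-0.5 -0.1 -1.8]
TCP in plate [-5.5  0.  33.7] force plate [-0.9  1.3 -0.4]
TCP in plate [-3.9  0.2 33.6] force plate [-5.8 -0.8  0.1]
TCP in plate [-1.7  0.1 33.7] force plate [-6.2 -1.2 -0.8]
t 30.85 shift cm (cur tool) [-0.643 -0.014 -0.233] | 0.68 rotvec [-0.0003 -0.0012 -0.0006] shift in end tool [-0.643 -0.014 -0.232]
```

Contact again at the predicted place (x ≈ -4). Push to about 9 mm back and verify the clearance to the stop.

```bash
python3 -m pendant '[[-0.22,0,-0.07,0,0,0],[-0.22,0,-0.07,0,0,0],[-0.2,0,-0.07,0,0,0],[0,0,0,0,0,0],[0,0,0,0,0,0],[0,0,0,0,0,0]]' >/dev/null; python3 -c "
from h import *
wp('reject'); gp('reject',4.8,20.5)
im,d,W,c=cloud('wrist');P=W.reshape(-1,3);P=P[~np.isnan(P).any(1)]
o,y=ST['reject'];Q=platepose(o,y).inv().apply(P-o);s=get_state()
t0=platepose(o,y).inv().apply(s['tcp_pos']-o)
f=Q[(abs(Q[:,1])<18)&(Q[:,0]<t0[0]-33)&(Q[:,0]>t0[0]-40)&(Q[:,2]>24)&(Q[:,2]<50)];print('lower face x',np.percentile(f[:,0],[10,50,90]),len(f))
b=Q[(abs(Q[:,1])<18)&(abs(Q[:,2]-16)<1.3)&(Q[:,0]<-28)&(Q[:,0]>-52)];print('stop top',np.percentile(b[:,0],[2,98]) if len(b) else '')
cv2.imwrite('pics/p2.png',im[:330])
"
```

```text
TCP in plate [ 4.4  0.2 33.7] force plate [-8.4 -3.8 -2.1]
t 31.6 shift cm (cur tool) [-0.423 -0.018  1.25 ] | 1.32 rotvec [-0.0001 -0.002  -0.0007] shift in end tool [-0.421 -0.019  1.251]
lower face x [-31.70534073 -31.61656528 -31.03398378] 63
stop top [-46.11182323 -35.64452793]
```

```bash
python3 -m pendant '[[-0.12,0,0.38,0,0,0],[-0.12,0,0.38,0,0,0],[-0.1,0,0.33,0,0,0],[-0.04,0,0.14,0,0,0],[0,0,0,0,0,0],[0,0,0,0,0,0]]' >/dev/null; python3 -c "
from h import *
wp('reject')";python3 -m pendant '[[-0.03,0,0.1,0,0,0],[0,0,0,0,0,0],[0,0,0,0,0,0]]'>/dev/null; python3 -c "
from h import *
wp('reject')"; python3 -m pendant '[[-0.015,0,0.05,0,0,0],[0,0,0,0,0,0],[0,0,0,0,0,0]]'>/dev/null; python3 -c "
from h import *
wp('reject')"
```

```text
TCP in plate [ 4.2  0.5 20.7] force plate [-8.6 -0.6 -1.6]
TCP in plate [ 4.3  0.5 19.8] force plate [-8.4 -0.9  1.4]
TCP in plate [ 4.3  0.5 19.3] force plate [-8.9 -0.7  2.4]
```

```bash
python3 -m pendant '[[-0.012,0,0.04,0,0,0],[0,0,0,0,0,0],[0,0,0,0,0,0]]'>/dev/null; python3 -c "
from h import *
wp('reject')"; python3 -m pendant '[[-0.009,0,0.03,0,0,0],[0,0,0,0,0,0],[0,0,0,0,0,0]]'>/dev/null; python3 -c "
from h import *
wp('reject')"
```

```text
TCP in plate [ 4.3  0.5 19.2] force plate [-10.2   0.9   8.3]
TCP in plate [ 4.3  0.5 19.1] force plate [-9.8  1.7 15.3]
```

```bash
python3 -m pendant '[[0,0,0,0,0,0],[0,0,0,0,0,0],[0,0,0,0,0,0],[0,0,0,0,0,0],[0.6,0,-2,0,0,0],[1,0,-4,0,0,0],[1,0,-5,0,0,0],[0,0,-5,0,0,0],[0,0,-3,0,0,0],[0,0,0,0,0,0]]' 1; python3 -c "
from h import *
wp('reject');go([660,-245,320],[180,0,178])"
```

```text
t: 35.15
tcp_pos: [494.1, -335.4, 270.9]
orientation: [-179.8, 13.2, 178.6]
wrist_force: [-0.4, 0.0, -0.2]
gripper_width: 90.9
finger_force: 0.0
TCP in plate [ 38.1  -0.6 209.9] force plate [-0.5  0.   0. ]
t 35.15 shift cm (cur tool) [-17.054   9.433  -1.088] | 19.52 rotvec [-0.002   0.2298  0.0106] shift in end tool [-16.261   9.616  -4.913]
```

```bash
python3 -m pendant '[[-4.3,2.36,-0.27,0,0,0],[-4.3,2.36,-0.27,0,0,0],[-4.3,2.36,-0.27,0,0,0],[-4.3,2.36,-0.27,0,0,0],[0,0,0,0,0.115,0],[0,0,0,0,0.115,0],[0,0,0,0,0,0],[0,0,0,0,0,0]]'
python3 - <<'E'
from h import *
im,d,W,c=cloud('wrist'); cv2.imwrite('pics/f.png',cv2.resize(im[20:240,150:430],None,fx=2.8,fy=2.6,interpolation=3))
P=W.reshape(-1,3);P=P[~np.isnan(P).any(1)]
for n,off in(("pass",3.5),("reject",11.5)):
    o,y=ST[n];Q=platepose(o,y).inv().apply(P-o)
    q=Q[(Q[:,0]<36+off)&(Q[:,0]>-60)&(abs(Q[:,1])<32)&(abs(Q[:,2]-42)<2)]
    l=q[abs(q[:,2]-42)<1]; xe=np.percentile(l[:,0],[1,99]); ye=np.percentile(l[:,1],[1,99])
    b=l[(l[:,0]>xe[0]+4)&(l[:,0]<xe[0]+68)]
    up=[np.percentile(b[abs(b[:,0]-x)<4,1],[2,98]).mean() for x in range(int(xe[0])+8,int(xe[0])+64,8)]
    print(n,"lid x",xe.round(1),"y",ye.round(1),"z",np.median(l[:,2]).round(2),"slopes",np.degrees(np.linalg.lstsq(np.c_[l[:,:2],np.ones(len(l))],l[:,2],rcond=None)[0][:2]).round(2),"yaw",np.degrees(np.polyfit(range(len(up)),up,1)[0]/8).round(2))
E
```

```text
t: 36.15
tcp_pos: [660.7, -244.1, 316.1]
orientation: [180.0, -0.2, 178.6]
wrist_force: [0.6, -0.2, 0.1]
gripper_width: 90.9
finger_force: 0.0
pass lid x [-39.7  35.7] y [-20.1  19.6] z 41.88 slopes [-0.    0.07] yaw 0.02
reject lid x [-32.2  43.2] y [-19.5  20.3] z 41.93 slopes [-0.06 -0.05] yaw -0.51
```

View pics/f.png

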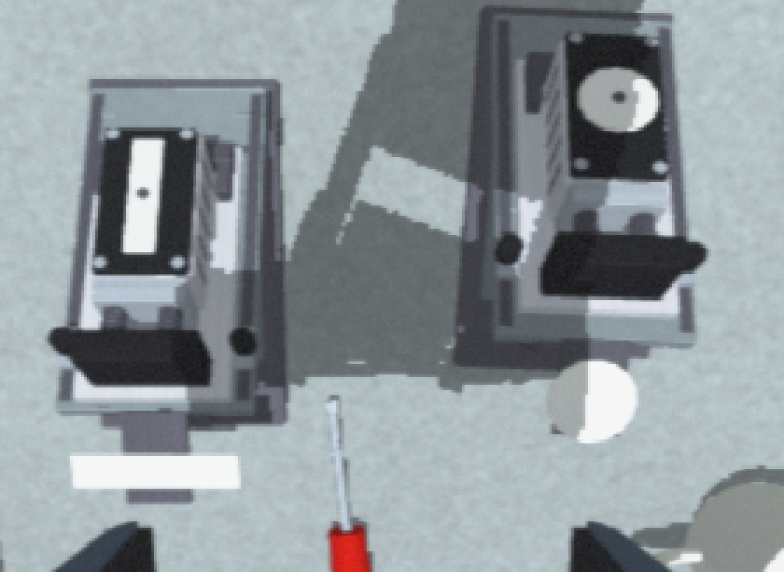

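The final picture shows the bar-tag housing (145,200) flush in the bar-marked stand and the round-tag one (618,105) in the round-marked stand. Measured z ≈ 6, slopes under 0.1° and y within 0.5 mm; the gripper touches nothing.

```bash
python3 -c "
from station import *
print(job_done())"
```

```text
the job is handed in; nothing more can be done
None
```

I handed the job in at about 36 s: the round-tag housing is in the pass nest and the bar-tag housing in the reject nest, both released and measured flush on the floor and centred across the nest. The untagged housing and the rest of the bench were never touched, though I did not re-measure them at the end.

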